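Clamp the bar

ROBOT

A 6-joint arm with a two-finger parallel gripper is mounted at the origin on a cart in front of the work surface, level with it; the furniture and walls round the work are solid. World frame = base frame: x ahead of the robot, y to its left, z up, the work surface at z = 0. Lengths are in m, angles in degrees, forces in N, time in s.
With the tool pointing down it reaches from about 0.325 to 0.775 m from the base axis. Payload 5.5 kg.
Tool frame: the origin (TCP) lies midway between the tips of the shut fingers; the grasp point (between the pads) lies 19 mm behind it; z points along the fingers, y is the line along which they close (so a half turn about z gives the same grasp; the last joint's range is limited). The gripper opens to 88 mm and grips with 3 to 60 N. Pads are 20 mm wide; open, the fingers measure 115 mm over their backs; the gripper's body (75 mm by 178 mm) begins 61 mm behind the grasp point.
Start: joints at [-3.249, 5.22, 70.514, -0, 104.267, -3.249], TCP at [0.6, -0, 0.183] pointing down, gripper open.
Joint ranges: [-164.24, 164.24], [-49.07, 125.15], [9.68, 141.18], [-86.29, 266.29], [3.28, 154.24], [-151.56, 151.56]. Speed limits (degrees/s): [147.25, 147.25, 172.46, 180, 180, 180].

INTERFACE

Orientations are given as [roll, pitch, yaw] about the fixed x, y, z axes, in that order (R = Rz(yaw) Ry(pitch) Rx(roll)).
In Python, from cell import ctrl gives the robot as it stands. The module is installed in compiled form; this text tells all that it offers.
- The arm moves only by the tool move_arm, never from a script. Its argument "plan" is a list of rows, each a list of 7 numbers: the turn, a rotation vector about the tool's x, y, z in rad, then the shift along the tool's x, y, z in mm, then the opening, from -1 (shut) to 1 (fully open), so that 0 is half open. In form: [[ax, ay, az, x, y, z, fingers], ...]. A call has 1 to 8 rows; each row is the pose to reach, as a shift and turn from the pose commanded when the call began, along the tool's axes at that moment; what a row does not reach only later rows make up. A row lasts 1/10 s, in which the tool goes at most 50 mm and 8.59 degrees, less where a joint would pass 70% of its speed; a pose out of reach is approached as far as the arm can. A call with a gripper value outside its range is refused whole. The fingers move at their own pace and stop on an object; "newtons" is the grip in N (left out, the last holds). Time passes only in rows, so rows that repeat a pose let the fingers close. It gives the time, the measured TCP pose, the force, the opening and the grip force at its end, in the units of the state.
- ctrl.get_obs(): the state, without advancing time (a new reading comes with each control period).
- ctrl.get_image(name): name is "scene" or "top" or "wrist"; returns a dict with "img" (480x640x3 uint8, blue, green, red), "depth" (480x640 float32, m along the optical axis (not along the pixel's ray), 0 where there is no reading), "K" (3x3 intrinsics, pixels), "rvec" (rotation vector, rad) and "tvec" (3), from world to camera coordinates, as OpenCV has them; the wrist camera has in their place "tool_from_camera" (4x4, takes a point from camera to tool coordinates, whose origin is the TCP and whose axes are the flange's). Camera axes: x right, y down, z forward; pixel columns grow to the right and rows downward; lengths in m; the calibration is good to about 2 mm. A picture is of the moment at which its call begins: read the wrist's pose just before it.
- ctrl.hand_in(): hands the job in; it is judged then, once.
The state is a dict: "clock": time; "joint_pos": joint angles; "qd": joint speeds; "effort": joint torques, N m; "tool_pos": TCP position; "orientation": TCP orientation; "ft_force": force on the tool from outside, world axes, zero at the start; "wrist_torque": the same for the moment, N m; "finger_gap": finger opening in m; "finger_force": force on a finger pad.
Only numpy, scipy, OpenCV 4.12 (cv2) and the standard library are available. Lean on these libraries where they do the work, as an engineer would, in place of code of your own. Each camera call takes 0.05 s, during which the arm holds its last target. There are 200 camera calls.

TASK

Take the aluminium bar out of its rack and lay it lengthwise on the rail of the screw clamp, then take it again by its outer end (or push that end) to slide it in under the raised pad until it is fully home against the column. Then turn the handwheel clockwise until the pad meets the bar, snug it by about a quarter turn more, firmly but without forcing it, and let go. Leave the tape roll, the jar and the mug where they are.

Things in the scene. Friction and masses are not known exactly. Their poses are not given: they have to be found in the camera images.
- bar: Straight plain aluminium bar, 195 long x 30 wide x 20 high mm, 0.2 to 0.4 kg, the same at both ends. Origin at its centre (half-way up), x along its length, z up. It lies in the rack at the start; either end may go into the clamp.
- rack: Fixed plywood rack, 200 x 60 x 48 mm, x along the bar; origin under its centre, on the desk. The bar's underside is 14 mm above the desk. Cheeks 48 mm high, 50 mm apart outside, enclose the bar's ends from 38 to 100 mm either side of the middle; grip the bar only in the open middle, 76 mm long, across its width (the wood under it there is narrower, 24 mm).
- clamp: Fixed grey C-shaped screw clamp. Origin on the desk below the screw's axis; x points from the open mouth (robot side) to the column, z up. A steel rail 26 mm wide, top 20 mm above the desk, runs along x from -175 mm to the column; the bar lies on it. Base plate 96 mm wide, 10 mm high from x = -60 mm on; a foot 60 mm wide, 6 mm high under the rail at x = -173 to -137 mm.
- stop (a point): Middle of the column's face, the stop for the bar's end: clamp x = +50 mm, y = 0, z = 30 mm. With the bar home its centre lies at clamp x = -47.5 mm, y = 0, z = 30 mm.
- clamp_pad: Round steel pad, 28 mm across, on the screw's axis; origin at the centre of its underside. Goes down 4 mm per radian of the wheel; starts 7 to 18 mm above the top (z = 40 mm) of a bar on the rail, which it meets at wheel angle 4.5. Sprung: after it meets the bar it stays there and its force grows by about 22 N per further radian. 10 N holds the bar; 65 N is forcing.
- handwheel (a joint): Wheel angle, rad, 0 to 9, starts at 0 to 2.6; 0 = pad fully raised; grows clockwise seen from above, lowering the pad. Friction 0.15 N m: about 3.6 N at the knob; once the pad has met the bar the push at the knob rises by about 2.1 N per radian. Stays where it is left (pad forces over about 37 N ease back to that).
- knob_grip (a point): Grip point of the upright black knob on the wheel's rim, 42 mm from the screw's axis, 143 mm above the desk, 22 mm above the knob's foot and 25 mm above the wheel. Knob 18 mm across, 40 mm tall, spins freely on its pin. At wheel angle 0 it lies on the clamp's -x side.
- wheel_centre (a point): Centre of the handwheel on the screw's axis, 113 mm above the desk. The wheel is 96 mm across, 108 to 118 mm above the desk; under it the clamp's arm, 40 mm wide, from clamp x = -20 mm to the column, 79 to 103 mm up. So the bar must come in low from the mouth, not from above. The screw's end (13 mm thick) stands at the axis up to 146 mm above the desk.
- tape_roll: Roll of clear packing tape, 81 mm across, 48 mm high, loose bystander; origin under its centre.
- jar: White sample jar, 74 mm across, 87 mm high, loose bystander; origin under its centre.
- mug: Striped mug, 86 x 120 x 101 mm, loose bystander; origin under its centre.

How it is judged (in metres and radians):
On the way:
1. the bar lies on the rail, home against the column, with the pad not yet on it (x of bar in the frame of clamp above -0.0535 m and y of bar in the frame of clamp between -0.008 and 0.008 m and z of bar in the frame of clamp below 0.034 m and angle between the x axis of bar and the x axis of clamp, either way round below 0.12 rad and contact force between clamp_pad and bar below 1 N), for 0.2 s.
At the end, for the whole second after the job is handed in: The bar lies flat on the rail, its end within 6 mm of the column, within 8 mm of the rail's middle and 0.12 rad of its direction; the pad presses it with more than 10 N; wheel and bar are at rest (x of bar in the frame of clamp above -0.0535 m and y of bar in the frame of clamp between -0.008 and 0.008 m and z of bar in the frame of clamp between 0.026 and 0.034 m and angle between the x axis of bar and the x axis of clamp, either way round below 0.12 rad and angle between the z axis of bar and the z axis of clamp, either way round below 0.1 rad and contact force between clamp_pad and bar above 10 N and linear speed of bar below 0.02 m/s and velocity of joint handwheel between -0.1 and 0.1 rad/s); the robot touches nothing.
It fails at once if the clamp was forced: the pad pressed the bar with more than 65 N (contact force between clamp_pad and bar above 65 N).
It fails at once if a bystander was moved by more than 30 mm (distance of any of tape_roll, jar, mug from where it was at the start of the episode above 0.03 m).
It also fails if it takes over 72 s, if anything falls off the work surface, if the arm or the gripper's body presses on something with over 40 N, if the wrist force passes 120 N, or if a joint passes its speed limit or range.

## Working session

There is one attempt and no reset: what is moved stays moved. The work goes in short steps, Python scripts to look and compute and a tool call to move; the robot and the scene stay as the last step left them, time stands still between calls to the robot, and variables do not carry over. Pictures are saved under pics/ and viewed, at most 10 in all, crops included, and the job is handed in when it is done.

Besides the shell and the picture viewer there is one more tool, called as name(argument=value, ...), one argument or row to a line, values as JSON. move_arm: Moves the arm, as the interface text tells. Its arguments: {"type":"object","properties":{"plan":{"type":"array"},"newtons":{"type":"number"}},"required":["plan"]}

```bash
mkdir -p pics; cat > h.py <<'E'
import numpy as np, cv2
from cell import ctrl
def save(n,f):
    d=ctrl.get_image(n); cv2.imwrite('pics/'+f,d['img']); np.savez('pics/'+f+'.npz',**d); return d
def cloud(d):
    K=d['K'];z=d['depth'];v,u=np.mgrid[0:480,0:640]
    P=np.stack([(u-K[0,2])/K[0,0]*z,(v-K[1,2])/K[1,1]*z,z],-1)
    R=cv2.Rodrigues(np.array(d['rvec']))[0]
    return (P-np.array(d['tvec']).ravel())@R
E
python3 - <<'E'
from h import *
print(ctrl.get_obs())
a=save('top','top0.png');b=save('scene','scene0.png')
E
```

```text
{'clock': 0.0, 'joint_pos': array([-3.24814812e+00,  5.26306989e+00,  7.05819597e+01,  1.51272489e-03,
        1.04265824e+02, -3.24704236e+00]), 'qd': array([-0.01451714, -0.064323  , -0.07921984, -0.04306381,  0.0702022 ,
        0.01371485]), 'effort': array([-3.13584051e-04, -4.46447504e+01, -4.06449509e+01,  6.96761138e-02,
        2.93726998e-02, -1.50731516e-04]), 'tool_pos': array([5.99629499e-01, 3.46975648e-05, 1.81606562e-01]), 'orientation': array([-1.79889407e+02, -7.74333712e-03,  8.99992581e+01]), 'ft_force': array([-0.64958177,  0.13419788, -0.33723681]), 'wrist_torque': array([ 0.06211032, -0.03907613,  0.00105705]), 'finger_force': 0.0, 'finger_gap': 0.08822325700902674}
```

View pics/top0.png

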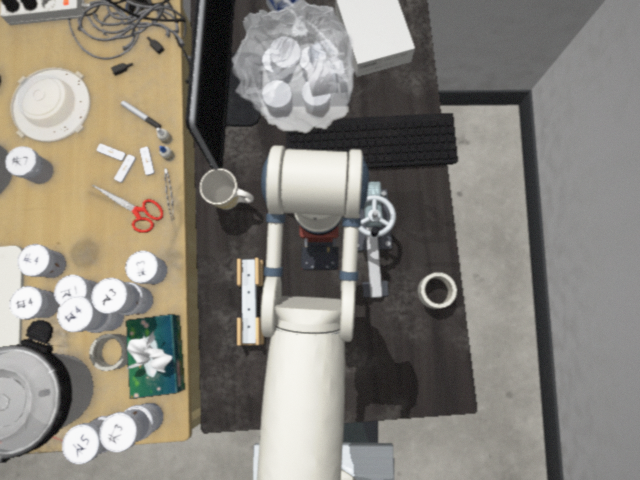

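View pics/scene0.png

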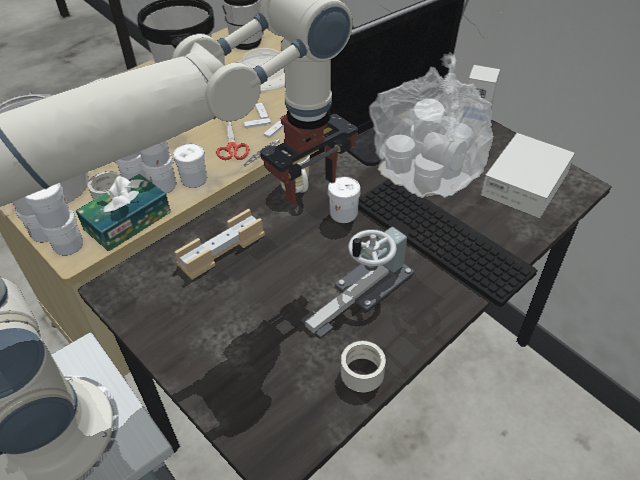

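The top view shows the rack with the bar at about (250,302), the wheel at (377,215), the rail end at (375,295), the tape at (437,291) and the mug at (220,188). The scene view shows the jar at (344,200), near the wheel, and the knob at (357,246). Next I'll measure them from depth.

```bash
cat > m.py <<'E'
from h import *
import sys
def comp(P,m,name,zr,mn=15):
    m=(m&(P[...,2]>zr[0])&(P[...,2]<zr[1])).astype(np.uint8)
    n,l,s,c=cv2.connectedComponentsWithStats(m)
    for i in range(1,n):
        if s[i,4]>=mn:
            q=P[l==i]; r=cv2.minAreaRect((q[:,:2]*1000).astype(np.float32))
            print(name,s[i,4],'px',c[i].round(),'rect',np.round(r[0]),np.round(r[1]),round(r[2],1),'med',(np.median(q,0)*1000).round())
for n in ('top','scene'):
    d=np.load(f'pics/{n}0.png.npz'); P=cloud(d); im=d['img'].astype(int)
    ok=(d['depth']>0)&(P[...,0]>.25)&(P[...,0]<1)&(abs(P[...,1])<.4)
    v=im.max(-1); sat=v-im.min(-1)
    print(n, 'tvec', np.array(d['tvec']).ravel())
    comp(P,ok&(v>110)&(sat<40),n+' bar/rail',(.012,.045))
    comp(P,ok&(sat>50),n+' wood',(.03,.06))
    comp(P,ok&(v>100),n+' wheel',(.105,.13))
    comp(P,ok&(v<60),n+' knob',(.122,.18),5)
    comp(P,ok&(v>130),n+' jar',(.075,.1))
E
python3 m.py
```

```text
top tvec [-0.00809679  0.62638477  1.1219957 ]
top bar/rail 56 px [275. 124.] rect [913. 116.] [63.  7.] 53.2 med [920. 122.  35.]
top bar/rail 29 px [168. 139.] rect [887. 388.] [20. 39.] 85.0 med [878. 387.  21.]
top bar/rail 20 px [169. 159.] rect [828. 379.] [ 7. 20.] 28.1 med [826. 383.  22.]
top bar/rail 251 px [169. 194.] rect [740. 377.] [132.  19.] 9.8 med [737. 379.  19.]
top bar/rail 250 px [218. 188.] rect [749. 252.] [38. 68.] 40.3 med [758. 260.  28.]
top bar/rail 22 px [383. 193.] rect [ 741. -149.] [13. 10.] 13.7 med [ 741. -150.   15.]
top bar/rail 75 px [241. 200.] rect [722. 200.] [25. 45.] 11.5 med [722. 201.  26.]
top bar/rail 17 px [367. 229.] rect [ 650. -109.] [16.  5.] 73.0 med [ 651. -111.   20.]
top bar/rail 622 px [373. 267.] rect [ 560. -122.] [147.  26.] 3.4 med [ 555. -122.   21.]
top bar/rail 121 px [164. 270.] rect [552. 384.] [67. 31.] 1.4 med [548. 377.  19.]
top bar/rail 1171 px [248. 301.] rect [476. 174.] [198.  37.] 1.9 med [476. 173.  34.]
top bar/rail 60 px [422. 292.] rect [ 497. -238.] [71. 22.] 4.8 med [ 496. -231.   32.]
top bar/rail 77 px
[... 3941 characters left out ...]
7.  58.] [128.  17.] 85.2 med [895.  47.  87.]
scene jar 196 px [191. 164.] rect [543. 380.] [27. 69.] 77.5 med [535. 375.  90.]
scene jar 24 px [163. 170.] rect [475. 398.] [ 5. 21.] 89.0 med [475. 399.  94.]
scene jar 51 px [304. 175.] rect [723. 183.] [43. 12.] 59.0 med [718. 175.  85.]
scene jar 378 px [441. 180.] rect [945. -48.] [ 28. 113.] 61.0 med [938. -51.  88.]
scene jar 607 px [344. 189.] rect [759.  80.] [76. 72.] 28.1 med [756.  77.  86.]
scene jar 30 px [115. 195.] rect [348. 392.] [20. 17.] 21.4 med [349. 389.  96.]
scene jar 70 px [133. 195.] rect [380. 380.] [35. 19.] 43.6 med [383. 382.  80.]
scene jar 122 px [111. 207.] rect [331. 375.] [42. 45.] 28.5 med [325. 375.  80.]
```

move_arm(
  plan=[
    [0,0,0.14,30,-20,0,1],
    [0,0,0.28,60,-40,0,1],
    [0,0,0.42,90,-60,0,1],
    [0,0,0.56,120,-80,0,1],
    [0,0,0.7,150,-100,0,1],
    [0,0,0.84,172,-124,0,1],
    [0,0,0.98,172,-124,0,1],
    [0,0,1.1,172,-124,0,1],
  ],
  newtons=30,
)

```text
clock: 0.9
tool_pos: [0.4752, 0.1729, 0.1826]
orientation: [-180.0, 0.0, 26.8]
ft_force: [-0.2, 0.4, -0.0]
finger_gap: 0.0883
finger_force: 0.0
```

move_arm(
  plan=[
    [0,0,0.14,0,0,0,1],
    [0,0,0.28,0,0,0,1],
    [0,0,0.41,0,0,0,1],
    [0,0,0.438,0,0,0,1],
    [0,0,0.438,0,0,0,1],
    [0,0,0.438,0,0,0,1],
  ],
)

```text
clock: 1.5
tool_pos: [0.4759, 0.172, 0.1826]
orientation: [180.0, 0.0, 2.0]
ft_force: [-0.0, 0.4, 0.3]
finger_gap: 0.0879
finger_force: 0.0
```

```bash
cat >> h.py <<'E'
from scipy.spatial.transform import Rotation as Rot
def wcloud(d,o):
    K=d['K'];z=d['depth'];v,u=np.mgrid[0:480,0:640]
    P=np.stack([(u-K[0,2])/K[0,0]*z,(v-K[1,2])/K[1,1]*z,z],-1)
    T=np.array(d['tool_from_camera'])
    R=Rot.from_euler('xyz',o['orientation'],degrees=True).as_matrix()
    return (P@T[:3,:3].T+T[:3,3])@R.T+o['tool_pos']
E
python3 - <<'E'
from h import *
o=ctrl.get_obs();print({k:np.round(o[k],3) for k in('clock','tool_pos','orientation','joint_pos','finger_gap')})
d=save('wrist','w1.png');P=wcloud(d,o);np.save('pics/w1P.npy',P)
a=save('top','top1.png')
im=d['img'].astype(int);v=im.max(-1);sat=v-im.min(-1)
for nm,m in(('wood',(sat>50)&(P[...,2]>.043)&(P[...,2]<.055)),('bar',(sat<40)&(v>100)&(P[...,2]>.028)&(P[...,2]<.04))):
    m=(m&(d['depth']>0)).astype(np.uint8);n,l,s,c=cv2.connectedComponentsWithStats(m)
    for i in range(1,n):
        if s[i,4]>150:
            r=cv2.minAreaRect((P[l==i][:,:2]*1000).astype(np.float32));print(nm,s[i,4],c[i].round(),np.round(r,1) if 0 else r)
P=cloud(a);im=a['img'].astype(int);v=im.max(-1);sat=v-im.min(-1)
ok=(P[...,0]>.45)&(P[...,0]<.8)&(P[...,1]<-.05)&(P[...,1]>-.21)
for nm,m in(('rail',ok&(v>100)&(P[...,2]>.014)&(P[...,2]<.027)),('wheel',ok&(v>100)&(P[...,2]>.108)&(P[...,2]<.128)),('knob',ok&(v<70)&(P[...,2]>.13)),('column',ok&(P[...,2]>.02)&(P[...,2]<.108)&(P[...,0]>.69))):
    q=P[m]*1000;r=cv2.minAreaRect(q[:,:2].astype(np.float32));print(nm,len(q),r,np.median(q,0).round(), 'circ',cv2.minEnclosingCircle(q[:,:2].astype(np.float32)))
E
```

```text
{'clock': np.float64(1.5), 'tool_pos': array([0.476, 0.172, 0.183]), 'orientation': array([1.79995e+02, 1.90000e-02, 2.02000e+00]), 'joint_pos': array([ 1.60130e+01, -9.24500e+00,  8.46620e+01, -1.00000e-03,
        1.04603e+02,  1.03993e+02]), 'finger_gap': np.float64(0.088)}
wood 493 [297. 155.] ((541.8369140625, 196.75328063964844), (60.6025276184082, 7.112226963043213), 1.106274127960205)
wood 511 [340. 155.] ((543.5216674804688, 154.38668823242188), (60.41774368286133, 7.799962520599365), 2.6821582317352295)
wood 353 [298. 286.] ((405.3254699707031, 192.38067626953125), (60.719024658203125, 7.34007453918457), 2.622187852859497)
wood 392 [337. 287.] ((406.5381164550781, 150.16543579101562), (61.429569244384766, 7.555991172790527), 2.378636598587036)
bar 382 [117. 144.] ((547.841552734375, 383.3399353027344), (62.072418212890625, 23.65143394470215), 1.69980788230896)
bar 5089 [318. 214.] ((475.1392517089844, 173.30067443847656), (194.4014892578125, 29.9816951751709), 1.8929963111877441)
bar 398 [ 96. 207.] ((478.4864501953125, 412.7276306152344), (61.896366119384766, 23.287769317626953), 4.5025410652160645)
rail 737 ((616.5068359375, -119.63664245605469), (259.5035400390625, 89.78691864013672), 3.788513422012329) [ 566. -122.   20.] circ ((619.538818359375, -124.99080657958984), 132.46371459960938)
wheel 797 ((661.8360595703125, -117.12696075439453), (94.86953735351562, 97.98820495605469), 55.03551483154297) [ 657. -116.  119.] circ ((669.9234619140625, -112.62229919433594), 59.580223083496094)
knob 52 ((617.6341552734375, -115.6386489868164), (12.937935829162598, 15.589784622192383), 86.68510437011719) [ 616. -115.  160.] circ ((617.5927734375, -115.11325073242188), 8.264103889465332)
column 332 ((717.0951538085938, -121.1640625), (54.141807556152344, 61.82588577270508), 0.09369159489870071) [ 724. -111.  102.] circ ((719.3237915039062, -122.51072692871094), 38.61607360839844)
```

View pics/w1.png

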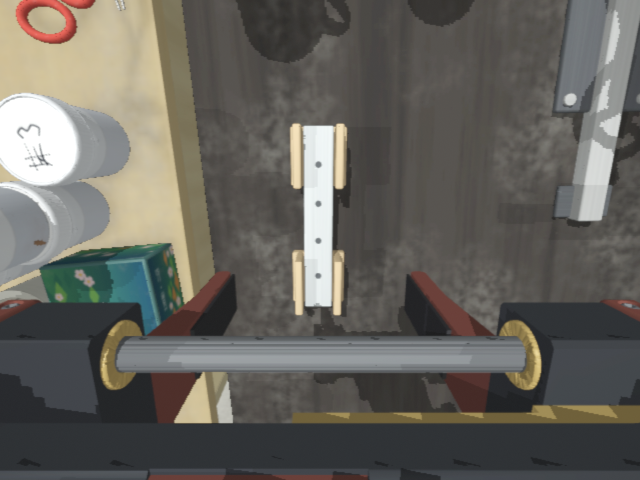

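The wrist view shows the bar at (318,214), centred between the fingers, with world position (475,173) mm and yaw 1.9°. I'll go down and grip.

move_arm(
  plan=[
    [0,0,0,0,-1,40,1],
    [0,0,0,0,-1,80,1],
    [0,0,0,0,-1,115,1],
    [0,0,0,0,-1,145,1],
    [0,0,0,0,-1,165,1],
    [0,0,0,0,-1,176,1],
    [0,0,0,0,-1,176,1],
    [0,0,0,0,-1,176,-0.5],
  ],
  newtons=35,
)

```text
clock: 2.4
tool_pos: [0.4766, 0.1732, 0.0078]
orientation: [-180.0, -0.1, 1.9]
ft_force: [1.5, 0.8, -0.2]
finger_gap: 0.0828
finger_force: 0.0
```

move_arm(
  plan=[
    [0,0,0,0,0,0,-0.6],
    [0,0,0,0,0,0,-0.6],
    [0,0,0,0,0,0,-0.6],
    [0,0,0,0,0,0,-0.6],
    [0,0,0,0,0,0,-0.6],
    [0,0,0,0,0,0,-0.6],
  ],
)

```text
clock: 3.0
tool_pos: [0.476, 0.173, 0.0068]
orientation: [-180.0, -0.0, 1.9]
ft_force: [-0.8, 0.2, -0.1]
finger_gap: 0.0352
finger_force: 0.0
```

move_arm(
  plan=[
    [0,0,0,0,0,0,-1],
    [0,0,0,0,0,0,-1],
    [0,0,0,0,0,0,-1],
    [0,0,0,0,0,0,-1],
  ],
)

```text
clock: 3.4
tool_pos: [0.476, 0.173, 0.0067]
orientation: [180.0, 0.0, 1.9]
ft_force: [0.7, 0.4, 0.3]
finger_gap: 0.0034
finger_force: 0.0
```

move_arm(
  plan=[
    [0,0,0,0,0,-10,-1],
    [0,0,0,0,0,-30,-1],
    [0,0,0,0,0,-60,-1],
    [0,0,0,0,0,-95,-1],
    [0,0,0,0,0,-125,-1],
    [0,0,0,0,0,-140,-1],
    [0,0,0,0,0,-140,-1],
  ],
)

```text
clock: 4.1
tool_pos: [0.4772, 0.1734, 0.1497]
orientation: [-179.9, -0.3, 1.9]
ft_force: [0.5, -0.3, -0.3]
finger_gap: 0.0004
finger_force: 0.0
```

```bash
python3 - <<'E'
from h import *
o=ctrl.get_obs();print(o)
d=save('wrist','w2.png');b=save('scene','s2.png')
cv2.imwrite('pics/c2.png',np.hstack([cv2.resize(d['img'],(400,300)),cv2.resize(b['img'][80:380,100:500],(400,300))]))
E
```

```text
{'clock': 4.1, 'joint_pos': array([ 1.61268495e+01, -9.58094224e+00,  8.82882634e+01,  5.22121508e-04,
        1.01004911e+02,  1.04246265e+02]), 'qd': array([-0.06184327,  1.3109283 ,  4.17308298,  0.0461504 , -1.67524134,
        0.01085116]), 'effort': array([-9.48029046e-03, -3.37731671e+01, -4.14269471e+01, -4.84595759e-03,
        2.19542203e-01,  1.31662100e-04]), 'tool_pos': array([0.47722125, 0.17338149, 0.14970564]), 'orientation': array([-179.92868625,   -0.27879244,    1.88051218]), 'ft_force': array([ 0.52910095, -0.28412457, -0.27635051]), 'wrist_torque': array([0.08183546, 0.10070333, 0.05989369]), 'finger_force': 0.0, 'finger_gap': 0.00036963128001644236}
```

View pics/c2.png

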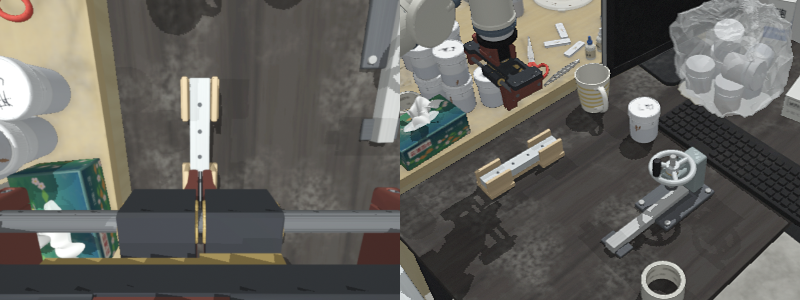

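The bar is still in the rack and the fingers closed on nothing. I'll check where the real fingertips are against the reported TCP.

```bash
python3 - <<'E'
from h import *
o=ctrl.get_obs()
d=np.load('pics/w2.png.npz');T=d['tool_from_camera'];print(T.round(4));
for p in([0,0,0],[0,0,-.019]):
    q=np.linalg.inv(T)@np.r_[p,1];u=d['K']@q[:3];print('wrist tcp px',u[:2]/u[2],q[2])
s=np.load('pics/s2.png.npz')
px,_=cv2.projectPoints(np.array([o['tool_pos'],o['tool_pos']+[0,0,.08]]),s['rvec'],s['tvec'],s['K'],None);print('scene px',px.ravel())
P=cloud(s);z=P[...,2]
# gripper points: red-brown in scene near tcp
im=s['img'].astype(int);m=(im[...,2]-im[...,0]>25)&(im[...,2]<150)&(z>.1)&(z<.4)&(P[...,0]>.3)&(P[...,0]<.7)&(abs(P[...,1]-.17)<.15)
q=P[m]*1000;print(len(q),q.min(0),q.max(0),np.median(q,0))
low=q[q[:,2]<q[:,2].min()+20];print(low.mean(0),len(low))
W=wcloud(d,o);im=d['img'].astype(int);v=im.max(-1);sat=v-im.min(-1)
m=(sat<40)&(v>100)&(W[...,2]>.028)&(W[...,2]<.04)&(abs(W[...,1]-.17)<.05)
print(cv2.minAreaRect((W[m][:,:2]*1000).astype(np.float32)))
E
```

```text
[[ 4.000e-04 -9.679e-01 -2.514e-01  6.820e-02]
 [ 1.000e+00  4.000e-04 -1.000e-04  7.000e-04]
 [ 2.000e-04 -2.514e-01  9.679e-01 -2.027e-01]
 [ 0.000e+00  0.000e+00  0.000e+00  1.000e+00]]
wrist tcp px [319.0884757  266.18728721] 0.21330706288666557
wrist tcp px [318.98209375 276.64438736] 0.1949172801780281
scene px [213.22033388 202.38563929 207.47433291 172.73260585]
1004 [441.0759664   82.87266696 188.18596022] [514.12060681 259.66534545 391.09059103] [466.59639186 157.91724718 289.35476201]
[473.51219647 166.21335351 198.31060702] 80
((499.95587158203125, 174.64808654785156), (140.6876220703125, 32.002838134765625), 1.9071730375289917)
```

View pics/s2.png

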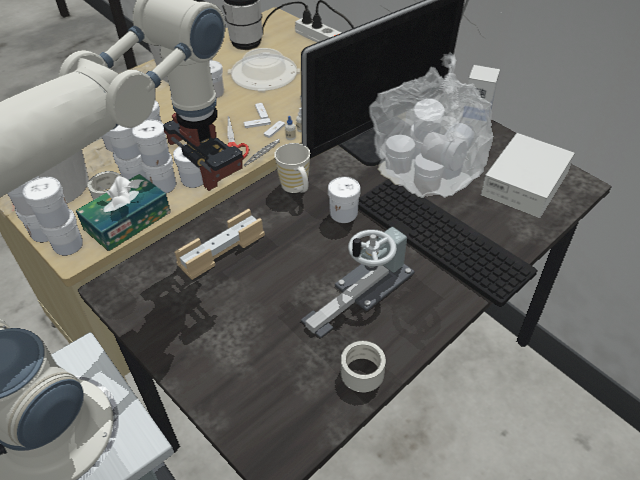

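```bash
python3 - <<'E'
from h import *
for f in('w2','w1'):
    d=np.load(f'pics/{f}.png.npz');K=d['K'];z=d['depth'];v,u=np.mgrid[0:480,0:640]
    P=np.stack([(u-K[0,2])/K[0,0]*z,(v-K[1,2])/K[1,1]*z,z],-1);T=d['tool_from_camera'];P=(P@T[:3,:3].T+T[:3,3])*1000
    m=(z>0)&(P[...,2]<5)&(abs(P[...,0])<25)&(abs(P[...,1])<70)
    q=P[m];print(f,len(q),'minz/max z',q[:,2].min(),q[:,2].max())
    for lo in range(-140,10,10):
        k=(q[:,2]>=lo)&(q[:,2]<lo+10)
        if k.sum(): print(lo,k.sum(),'x',np.percentile(q[k,0],[2,98]).round(),'y',np.percentile(q[k,1],[2,98]).round())
E
```

```text
w2 49877 minz/max z -163.13964331248164 -39.93262373936096
-140 4101 x [21. 25.] y [-68.  68.]
-130 38 x [3. 8.] y [-1.  3.]
-120 38 x [-10.  -3.] y [-1.  3.]
-100 122 x [-10.  11.] y [-2.  3.]
-90 148 x [ 9. 12.] y [-2.  3.]
-80 378 x [ 9. 12.] y [-9. 10.]
-70 429 x [-8. 12.] y [-8. 10.]
-60 305 x [ 8. 12.] y [-8. 10.]
-50 244 x [ 7. 12.] y [-8.  9.]
-40 2 x [11. 11.] y [-4.  6.]
w1 62081 minz/max z -163.13569641792424 -39.04772834502468
-140 7010 x [ 6. 25.] y [-45.  47.]
-130 2024 x [-5. 16.] y [-45.  47.]
-120 1460 x [-11.   7.] y [-45.  47.]
-110 1172 x [-11.  12.] y [-55.  57.]
-100 1437 x [-10.  12.] y [-55.  56.]
-90 1173 x [-0. 12.] y [-53.  55.]
-80 1051 x [-5. 12.] y [-52.  53.]
-70 981 x [-9. 11.] y [-51.  53.]
-60 803 x [-9. 11.] y [-51.  53.]
-50 618 x [-10.  11.] y [-51.  53.]
-40 3 x [-9. 11.] y [-50. -44.]
```

The wrist depth (both frames) and the scene view agree: the real fingertips sit 40 mm short of the reported TCP, at tool z = −40, and the body starts at −120. The grasp point is therefore 59 mm behind the reported TCP. I'll allow for that from here on, so I open and go down 40 mm deeper, carefully.

move_arm(
  plan=[
    [0,0,0,0,0,30,1],
    [0,0,0,0,0,60,1],
    [0,0,0,0,0,60,1],
    [0,0,0,0,0,60,1],
    [0,0,0,0,0,60,1],
    [0,0,0,0,0,60,1],
    [0,0,0,0,0,60,1],
    [0,0,0,0,0,60,1],
  ],
)

```text
clock: 5.0
tool_pos: [0.4764, 0.1731, 0.0876]
orientation: [-180.0, -0.1, 1.9]
ft_force: [0.7, 0.5, 0.5]
finger_gap: 0.061
finger_force: 0.0
```

move_arm(
  plan=[
    [0,0,0,0,0,0,0.6],
    [0,0,0,0,0,20,0.5],
    [0,0,0,0,0,40,0.5],
    [0,0,0,0,0,60,0.5],
    [0,0,0,0,0,80,0.5],
  ],
)

```text
clock: 5.5
tool_pos: [0.476, 0.173, 0.0061]
orientation: [-180.0, -0.0, 1.9]
ft_force: [-0.1, -0.2, -0.2]
finger_gap: 0.0657
finger_force: 0.0
```

move_arm(
  plan=[
    [0,0,0,0,0,12,0.5],
    [0,0,0,0,0,24,0.5],
    [0,0,0,0,0,34,0.5],
    [0,0,0,0,0,40,0.5],
    [0,0,0,0,0,40,0.5],
  ],
)

```text
clock: 6.0
tool_pos: [0.4756, 0.1729, -0.034]
orientation: [180.0, 0.1, 1.9]
ft_force: [0.5, 0.1, 0.1]
finger_gap: 0.0659
finger_force: 0.0
```

move_arm(
  plan=[
    [0,0,0,0,0,0,-1],
    [0,0,0,0,0,0,-1],
    [0,0,0,0,0,0,-1],
    [0,0,0,0,0,0,-1],
    [0,0,0,0,0,0,-1],
    [0,0,0,0,0,0,-1],
    [0,0,0,0,0,0,-1],
  ],
  newtons=35,
)

```text
clock: 6.7
tool_pos: [0.4762, 0.1733, -0.033]
orientation: [-180.0, -0.0, 1.9]
ft_force: [-0.4, 2.3, 1.8]
finger_gap: 0.0299
finger_force: 35.0
```

Gripped: gap 30 mm, 35 N. Next I lift, and fit the clamp pose from the unobstructed top view.

move_arm(
  plan=[
    [0,0,0,0,0,-10,-1],
    [0,0,0,0,0,-25,-1],
    [0,0,0,0,0,-50,-1],
    [0,0,0,0,0,-80,-1],
    [0,0,0,0,0,-100,-1],
    [0,0,0,0,0,-100,-1],
  ],
)

```text
clock: 7.3
tool_pos: [0.4782, 0.1735, 0.0715]
orientation: [-179.9, -0.4, 1.9]
ft_force: [0.1, 0.1, -2.3]
finger_gap: 0.0299
finger_force: 35.0
```

```bash
python3 - <<'E'
from h import *
for f in('top1.png','s2.png'):
    d=np.load(f'pics/{f}.npz');P=cloud(d)*1000;im=d['img'].astype(int);v=im.max(-1)
    m=(v>95)&(P[...,2]>14)&(P[...,2]<27)&(P[...,0]>470)&(P[...,0]<600)&(abs(P[...,1]+125)<40)
    q=P[m];xs=[];ys=[]
    for x in range(475,600,5):
        k=q[abs(q[:,0]-x)<3.5]
        if len(k)>4: xs.append(x);ys.append((k[:,1].min()+k[:,1].max())/2); 
    w=[np.ptp(q[abs(q[:,0]-x)<3.5][:,1]).round() for x in xs]
    p=np.polyfit(xs,ys,1);print(f,'rail yaw',np.degrees(np.arctan(p[0])),'y@560,660',np.polyval(p,[560,660]),'xmin',np.sort(q[:,0])[:6].round(),'z',np.median(q[:,2]),w)
    # wheel rim fit circle, on z 112-124
    m=(v>95)&(P[...,2]>110)&(P[...,2]<126)&(P[...,0]>590)&(P[...,0]<730)&(abs(P[...,1]+120)<70)
    q=P[m];e=cv2.fitEllipse(cv2.convexHull(q[:,:2].astype(np.float32)));print('wheel',e)
    m=(v<60)&(P[...,2]>125)&(P[...,2]<170)&(P[...,0]>590)&(P[...,0]<730)&(abs(P[...,1]+120)<70)
    q=P[m];print('knob',q.mean(0),q.min(0),q.max(0))
E
```

```text
top1.png rail yaw 3.0077693942369597 y@560,660 [-122.34376383 -117.08938841] xmin [487. 487. 487. 487. 488. 488.] z 20.55703680297787 [np.float64(21.0), np.float64(26.0), np.float64(24.0), np.float64(24.0), np.float64(24.0), np.float64(24.0), np.float64(24.0), np.float64(26.0), np.float64(24.0), np.float64(24.0), np.float64(24.0), np.float64(24.0), np.float64(24.0), np.float64(26.0), np.float64(26.0), np.float64(24.0), np.float64(24.0), np.float64(24.0), np.float64(24.0), np.float64(24.0), np.float64(22.0), np.float64(22.0), np.float64(24.0)]
wheel ((660.125, -116.66068267822266), (94.73300170898438, 96.7513427734375), 83.71720886230469)
knob [ 616.33441638 -114.9843514   158.96147593] [ 609.77604589 -122.30249657  141.73727737] [ 625.4166171  -109.09792145  164.19552864]
s2.png rail yaw 3.4057752614356374 y@560,660 [-122.31554573 -116.36433565] xmin [484. 484. 485. 485. 485. 485.] z 20.014069311780645 [np.float64(23.0), np.float64(27.0), np.float64(25.0), np.float64(27.0), np.float64(26.0), np.float64(26.0), np.float64(25.0), np.float64(26.0), np.float64(28.0), np.float64(24.0), np.float64(27.0), np.float64(27.0), np.float64(27.0), np.float64(25.0), np.float64(26.0), np.float64(26.0), np.float64(27.0), np.float64(26.0), np.float64(27.0), np.float64(28.0), np.float64(27.0), np.float64(27.0), np.float64(25.0)]
wheel ((658.565673828125, -117.11891174316406), (94.83216094970703, 97.01009368896484), 130.1339569091797)
knob [ 613.99987168 -118.41628082  146.65163131] [ 607.4021889  -123.76395607  125.26464801] [ 625.76492997 -108.1614052   164.21292439]
```

move_arm(
  plan=[
    [0,0,0,0,15,0,-1],
    [0,0,0,-2,45,0,-1],
    [0,0,0,-3,85,0,-1],
    [0,0,-0.01,-5,130,0,-1],
    [0,0,-0.02,-6,175,0,-1],
    [0,0,-0.023,-8,220,0,-1],
    [0,0,-0.023,-10,265,0,-1],
    [0,0,-0.023,-10.5,300.5,0,-1],
  ],
)

```text
clock: 8.1
tool_pos: [0.4733, -0.1306, 0.0648]
orientation: [-180.0, 0.2, 3.1]
ft_force: [0.8, 0.5, -3.8]
finger_gap: 0.0298
finger_force: 35.0
```

move_arm(
  plan=[
    [0,0,0,0,0,0,-1],
    [0,0,0,0,0,20,-1],
    [0,0,0,0,0,50,-1],
    [0,0,0,0,0,75,-1],
    [0,0,0,0,0,84,-1],
    [0,0,0,0,0,84,-1],
    [0,0,0,0,0,84,-1],
  ],
)

```text
clock: 8.8
tool_pos: [0.4756, -0.1276, -0.0165]
orientation: [180.0, -0.0, 3.2]
ft_force: [-0.9, 0.4, -3.2]
finger_gap: 0.0298
finger_force: 35.0
```

```bash
cat > look.py <<'E'
from h import *
import sys
f=sys.argv[1]
o=ctrl.get_obs();print({k:np.round(o[k],3) for k in('clock','tool_pos','orientation','ft_force','finger_gap')})
d=save('wrist',f+'w.png');s=save('scene',f+'s.png')
W=wcloud(d,o)*1000
im=d['img'].astype(int);v=im.max(-1)
def fit(P,v,zr,xr,n):
    m=(v>90)&(P[...,2]>zr[0])&(P[...,2]<zr[1])&(P[...,0]>xr[0])&(P[...,0]<xr[1])&(abs(P[...,1]+120)<30)
    q=P[m];xs=[];ys=[]
    for x in range(int(xr[0]),int(xr[1]),5):
        k=q[abs(q[:,0]-x)<3.5]
        if len(k)>8: xs.append(x);ys.append((np.percentile(k[:,1],3)+np.percentile(k[:,1],97))/2)
    if len(xs)<4: print(n,'few');return
    p=np.polyfit(xs,ys,1);print(n,len(xs),'yaw',np.degrees(np.arctan(p[0])).round(2),'y@560,612',np.polyval(p,[560,612]).round(1),'x',q[:,0].min().round(),q[:,0].max().round(),'z',np.median(q[:,2]).round(1))
zb=float(sys.argv[2])
S=cloud(s)*1000;vs=s['img'].astype(int).max(-1)
fit(W,v,(14,26),(480,625),'W rail');fit(W,v,(zb-5,zb+6),(380,625),'W bar')
fit(S,vs,(14,26),(480,625),'S rail');fit(S,vs,(zb-5,zb+6),(380,625),'S bar')
cv2.imwrite(f'pics/{f}c.png',np.hstack([cv2.resize(d['img'],(400,300)),cv2.resize(s['img'][150:390,200:520],(400,300))]))
E
python3 look.py a 50
```

```text
{'clock': np.float64(8.8), 'tool_pos': array([ 0.476, -0.128, -0.017]), 'orientation': array([ 1.79989e+02, -2.90000e-02,  3.21400e+00]), 'ft_force': array([-0.858,  0.364, -3.16 ]), 'finger_gap': np.float64(0.03)}
W rail 9 yaw 3.68 y@560,612 [-122.  -118.7] x 485.0 609.0 z 20.7
W bar 29 yaw 2.92 y@560,612 [-124.3 -121.7] x 424.0 573.0 z 51.1
S rail 8 yaw 11.75 y@560,612 [-130.1 -119.3] x 582.0 625.0 z 20.1
S bar 24 yaw 3.54 y@560,612 [-122.9 -119.6] x 380.0 574.0 z 51.2
```

View pics/ac.png

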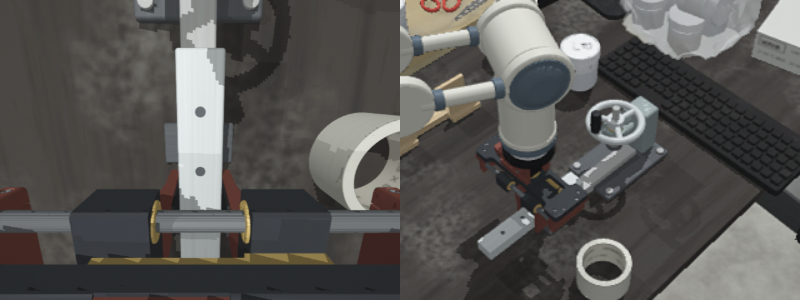

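The wrist view (left) shows the bar above the rail and lined up with it (bar at (200,110), rail ahead at (200,25)). The scene view shows the knob still on the mouth side and the tape clear. I'll shift 1 mm left, slide forward 70 mm and lower.

move_arm(
  plan=[
    [0,0,-0.003,10,-1,0,-1],
    [0,0,-0.003,25,-1,0,-1],
    [0,0,-0.003,42,-1,0,-1],
    [0,0,-0.003,58,-1,0,-1],
    [0,0,-0.003,67,-1,0,-1],
    [0,0,-0.003,70,-1,3,-1],
    [0,0,-0.003,70,-1,7,-1],
    [0,0,-0.003,70,-1,9,-1],
  ],
)

```text
clock: 9.7
tool_pos: [0.5445, -0.1227, -0.027]
orientation: [-180.0, 0.1, 3.4]
ft_force: [-2.4, 1.2, 18.7]
finger_gap: 0.0298
finger_force: 35.0
```

move_arm(
  plan=[
    [0,0,0,0,0,1,-1],
    [0,0,0,0,0,2,-1],
    [0,0,0,0,0,2,-1],
    [0,0,0,0,0,2,-1],
  ],
)

```text
clock: 10.1
tool_pos: [0.545, -0.1229, -0.027]
orientation: [180.0, -0.0, 3.4]
ft_force: [-5.0, 1.0, 5.4]
finger_gap: 0.0297
finger_force: 35.0
```

move_arm(
  plan=[
    [0,0,0,0,0,1,0.4],
    [0,0,0,0,0,1,0.4],
    [0,0,0,0,0,1,0.4],
    [0,0,0,0,0,1,0.4],
    [0,0,0,-15,0,1,0.4],
    [0,0,0,-40,0,1,0.4],
    [0,0,0,-65,0,1,0.4],
    [0,0,0,-80,0,1,0.4],
  ],
  newtons=15,
)

```text
clock: 10.9
tool_pos: [0.4639, -0.1275, -0.0296]
orientation: [-180.0, 0.0, 3.4]
ft_force: [-0.6, -0.3, -0.3]
finger_gap: 0.0613
finger_force: 0.0
```

```bash
python3 look.py b 40
```

```text
{'clock': np.float64(10.9), 'tool_pos': array([ 0.464, -0.127, -0.03 ]), 'orientation': array([-1.79996e+02,  3.90000e-02,  3.36100e+00]), 'ft_force': array([-0.627, -0.28 , -0.299]), 'finger_gap': np.float64(0.061)}
W rail few
W bar 27 yaw 3.32 y@560,612 [-122.7 -119.7] x 454.0 585.0 z 40.7
S rail few
S bar 22 yaw 2.38 y@560,612 [-122.  -119.8] x 446.0 625.0 z 40.2
```

The bar lies on the rail (top 40.5 mm) and lined up. I'll grip its outer end and slide it in.

move_arm(
  plan=[
    [0,0,0,0,0,0,-1],
    [0,0,0,0,0,0,-1],
    [0,0,0,0,0,0,-1],
    [0,0,0,0,0,0,-1],
    [0,0,0,0,0,0,-1],
    [0,0,0,0,0,0,-1],
  ],
  newtons=15,
)

```text
clock: 11.6
tool_pos: [0.4656, -0.1274, -0.0294]
orientation: [-180.0, -0.0, 3.4]
ft_force: [1.4, 0.1, -0.6]
finger_gap: 0.0296
finger_force: 15.0
```

move_arm(
  plan=[
    [0,0,0,5,0,0,-1],
    [0,0,0,15,0,0,-1],
    [0,0,0,27,0,0,-1],
    [0,0,0,39,0,0,-1],
    [0,0,0,49,0,0,-1],
    [0,0,0,56,0,0,-1],
    [0,0,0,60,0,0,-1],
    [0,0,0,61,0,0,-1],
  ],
)

```text
clock: 12.4
tool_pos: [0.5264, -0.1238, -0.0293]
orientation: [-180.0, 0.0, 3.4]
ft_force: [-1.9, -0.4, 2.4]
finger_gap: 0.0299
finger_force: 15.0
```

move_arm(
  plan=[
    [0,0,0,1,0,0,-1],
    [0,0,0,2,0,0,-1],
    [0,0,0,3,0,0,-1],
    [0,0,0,4,0,0,-1],
    [0,0,0,4,0,0,-1],
  ],
)

```text
clock: 12.9
tool_pos: [0.5303, -0.1237, -0.0294]
orientation: [-180.0, -0.0, 3.4]
ft_force: [-1.0, 0.0, -1.0]
finger_gap: 0.0295
finger_force: 15.0
```

move_arm(
  plan=[
    [0,0,0,1,0,0,-1],
    [0,0,0,2,0,0,-1],
    [0,0,0,3,0,0,-1],
    [0,0,0,4,0,0,-1],
    [0,0,0,4,0,0,-1],
  ],
)

```text
clock: 13.4
tool_pos: [0.5332, -0.1234, -0.0294]
orientation: [-180.0, 0.1, 3.4]
ft_force: [-6.2, -0.4, 2.6]
finger_gap: 0.0299
finger_force: 15.0
```

move_arm(
  plan=[
    [0,0,0,1,0,0,-1],
    [0,0,0,2,0,0,-1],
    [0,0,0,3,0,0,-1],
    [0,0,0,3,0,0,-1],
  ],
)

```text
clock: 13.8
tool_pos: [0.5335, -0.1234, -0.0295]
orientation: [-180.0, 0.5, 3.3]
ft_force: [-16.6, 0.1, 7.9]
finger_gap: 0.0299
finger_force: 15.0
```

Contact at about the expected x, with 17 N of push: the bar is home. I'll release, rise and check.

move_arm(
  plan=[
    [0,0,0,-4,0,0,0.3],
    [0,0,0,-4,0,0,0.3],
    [0,0,0,-4,0,0,0.3],
    [0,0,0,-4,0,0,0.3],
    [0,0,0,-4,0,-20,0.3],
    [0,0,0,-4,0,-55,0.3],
    [0,0,0,-4,0,-100,0.3],
    [0,0,0,-4,0,-145,0.3],
  ],
)

```text
clock: 14.6
tool_pos: [0.533, -0.1233, 0.1169]
orientation: [-180.0, 0.0, 3.4]
ft_force: [1.1, -0.3, 0.4]
finger_gap: 0.0574
finger_force: 0.0
```

move_arm(
  plan=[
    [0,0,0,0,0,-30,0],
    [0,0,0,0,0,-30,0],
    [0,0,0,0,0,-30,-0.1],
    [0,0,0,0,0,-30,-0.1],
  ],
)

```text
clock: 15.0
tool_pos: [0.5325, -0.1232, 0.1436]
orientation: [-179.9, 0.2, 3.4]
ft_force: [-0.0, 0.2, 0.2]
finger_gap: 0.0393
finger_force: 0.0
```

```bash
python3 look.py c 40; python3 - <<'E'
from h import *
o=ctrl.get_obs();d=np.load('pics/cw.png.npz')
s=np.load('pics/cs.png.npz')
for n,P,im in(('W',wcloud(d,o)*1000,d['img']),('S',cloud(s)*1000,s['img'])):
    v=im.astype(int).max(-1);z=P[...,2];ok=(P[...,0]>590)&(P[...,0]<730)&(abs(P[...,1]+120)<70)
    q=P[ok&(v>95)&(z>110)&(z<126)]
    if len(q)>20: print(n,'wheel',len(q),cv2.fitEllipse(cv2.convexHull(q[:,:2].astype(np.float32))))
    q=P[ok&(v<60)&(z>150)&(z<172)&(P[...,0]<640)]
    if len(q)>3: print(n,'knob top',len(q),q.mean(0).round(1),q.min(0).round(),q.max(0).round())
E
```

```text
{'clock': np.float64(15.0), 'tool_pos': array([ 0.533, -0.123,  0.144]), 'orientation': array([-1.7994e+02,  1.5800e-01,  3.3710e+00]), 'ft_force': array([-0.013,  0.161,  0.245]), 'finger_gap': np.float64(0.039)}
W rail 6 yaw 0.29 y@560,612 [-125.7 -125.4] x 484.0 510.0 z 20.6
W bar 21 yaw 3.19 y@560,612 [-122.8 -119.9] x 515.0 617.0 z 40.7
S rail 7 yaw 2.71 y@560,612 [-123.2 -120.7] x 484.0 624.0 z 20.6
S bar 22 yaw 2.88 y@560,612 [-122.6 -120. ] x 514.0 625.0 z 40.1
W wheel 9240 ((656.586669921875, -116.4764404296875), (92.46040344238281, 95.23875427246094), 1.6496920585632324)
W knob top 247 [ 614.3 -116.2  159.7] [ 608. -123.  151.] [ 625. -107.  163.]
S wheel 620 ((660.197509765625, -124.04966735839844), (78.08934783935547, 100.2408218383789), 98.97935485839844)
```

View pics/cc.png

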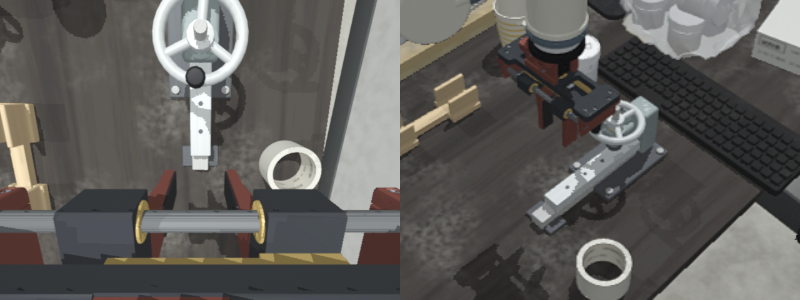

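The bar is home: its outer end is at x ≈ 514, as expected, with its top at 40.5 mm and y centred. In the wrist view the knob is at (195,76) and the wheel hub at (200,35), giving a wheel angle of about 0.07. Next I grip the knob.

move_arm(
  plan=[
    [0,0,0,25,-1,0,-0.1],
    [0,0,0,55,-2,0,-0.1],
    [0,0,0,78,-2,0,-0.1],
    [0,0,0,84,-2,0,-0.1],
    [0,0,0,84,-2,20,-0.1],
    [0,0,0,84,-2,40,-0.1],
    [0,0,0,84,-2,55,-0.1],
    [0,0,0,84,-2,60,-0.1],
  ],
)

```text
clock: 15.9
tool_pos: [0.6152, -0.1163, 0.0827]
orientation: [-179.9, 0.3, 3.4]
ft_force: [-0.3, -0.3, -0.1]
finger_gap: 0.0395
finger_force: 0.0
```

move_arm(
  plan=[
    [0,0,0,0,0,0,-0.1],
    [0,0,0,0,0,0,-1],
    [0,0,0,0,0,0,-1],
    [0,0,0,0,0,0,-1],
    [0,0,0,0,0,0,-1],
  ],
  newtons=20,
)

```text
clock: 16.4
tool_pos: [0.6176, -0.1159, 0.0871]
orientation: [-180.0, -0.1, 3.4]
ft_force: [-0.1, 3.8, 3.7]
finger_gap: 0.0173
finger_force: 20.0
```

```bash
python3 - <<'E'
from h import *
o=ctrl.get_obs();print({k:np.round(o[k],4) for k in('clock','tool_pos','orientation','ft_force','finger_gap','finger_force')})
C=np.array([659,-117.]);p=o['tool_pos'][:2]*1000;v=p-C;a0=np.arctan2(v[1],v[0]);print(np.hypot(*v),np.degrees(a0))
yaw=np.radians(o['orientation'][2])
th0=np.pi+np.radians(3.3)-a0%(2*np.pi);print('theta0',th0)
# knob offsets along tool axes (x fwd, y right) for wheel angles, r=42, relative to theta0
dl=np.radians(3.3)-yaw
f=lambda t:np.array([-42*np.cos(t),-42*np.sin(t)])  # clamp x, right
D=np.array([[np.cos(dl),np.sin(dl)],[-np.sin(dl),np.cos(dl)]])
for t in np.arange(0.25,6.6,.25): print(round(t,2),(D@(f(t)-f(th0))).round(1))
E
```

```text
{'clock': np.float64(16.4), 'tool_pos': array([ 0.6176, -0.1159,  0.0871]), 'orientation': array([-1.799692e+02, -1.186000e-01,  3.403500e+00]), 'ft_force': array([-0.1485,  3.7874,  3.6765]), 'finger_gap': np.float64(0.0173), 'finger_force': np.float64(20.0005)}
41.448833131786486 178.5135664411419
theta0 0.08353902503002342
0.25 [ 1.2 -6.9]
0.5 [  5.  -16.6]
0.75 [ 11.2 -25.1]
1.0 [ 19.2 -31.8]
1.25 [ 28.7 -36.3]
1.5 [ 39.  -38.3]
1.75 [ 49.4 -37.7]
2.0 [ 59.4 -34.6]
2.25 [ 68.3 -29.1]
2.5 [ 75.5 -21.5]
2.75 [ 80.7 -12.4]
3.0 [83.4 -2.3]
3.25 [83.6  8.2]
3.5 [81.2 18.4]
3.75 [76.3 27.6]
4.0 [69.2 35.4]
4.25 [60.5 41.2]
4.5 [50.6 44.7]
4.75 [40.2 45.5]
5.0 [29.9 43.8]
5.25 [20.3 39.6]
5.5 [12.  33.2]
5.75 [ 5.6 24.9]
6.0 [ 1.5 15.2]
6.25 [-0.1  4.9]
6.5 [ 0.8 -5.5]
```

move_arm(
  plan=[
    [0,0,0,1.2,-6.9,0,-1],
    [0,0,0,5,-16.6,0,-1],
    [0,0,0,11.2,-25.1,0,-1],
    [0,0,0,19.2,-31.8,0,-1],
    [0,0,0,28.7,-36.3,0,-1],
    [0,0,0,39,-38.3,0,-1],
    [0,0,0,49.4,-37.7,0,-1],
    [0,0,0,49.4,-37.7,0,-1],
  ],
)

```text
clock: 17.2
tool_pos: [0.6661, -0.0743, 0.0871]
orientation: [-179.9, -0.2, 3.5]
ft_force: [4.6, 5.5, 3.2]
finger_gap: 0.0174
finger_force: 20.0
```

```bash
cat > ang.py <<'E'
from h import *
o=ctrl.get_obs();C=np.array([659,-117.]);v=o['tool_pos'][:2]*1000-C
print({k:np.round(o[k],3) for k in('clock','tool_pos','orientation','ft_force','wrist_torque','finger_gap')},'r',np.hypot(*v),'th',(np.pi+np.radians(3.3)-np.arctan2(v[1],v[0]))%(2*np.pi))
E
python3 ang.py
```

```text
{'clock': np.float64(17.2), 'tool_pos': array([ 0.666, -0.074,  0.087]), 'orientation': array([-179.931,   -0.235,    3.461]), 'ft_force': array([4.584, 5.549, 3.153]), 'wrist_torque': array([ 0.806, -0.657, -0.003]), 'finger_gap': np.float64(0.017)} r 43.31424634262865 th 1.7940491475441331
```

move_arm(
  plan=[
    [0,0,0,10,3.1,0,-1],
    [0,0,0,18.9,8.6,0,-1],
    [0,0,0,26.1,16.2,0,-1],
    [0,0,0,31.3,25.3,0,-1],
    [0,0,0,34,35.4,0,-1],
    [0,0,0,34.2,45.9,0,-1],
    [0,0,0,31.8,56.1,0,-1],
    [0,0,0,26.9,65.3,0,-1],
  ],
)

```text
clock: 18.0
tool_pos: [0.6949, -0.1387, 0.0871]
orientation: [-179.9, -0.0, 3.4]
ft_force: [-4.7, 7.8, 7.9]
finger_gap: 0.0176
finger_force: 20.0
```

```bash
python3 ang.py
```

```text
{'clock': np.float64(18.0), 'tool_pos': array([ 0.695, -0.139,  0.087]), 'orientation': array([-1.79917e+02, -4.80000e-02,  3.42500e+00]), 'ft_force': array([-4.704,  7.843,  7.902]), 'wrist_torque': array([1.395, 0.874, 0.012]), 'finger_gap': np.float64(0.018)} r 41.993724047281674 th 3.7430473558292516
```

move_arm(
  plan=[
    [0,0,0,-7.1,7.8,0,-1],
    [0,0,0,-15.8,13.6,0,-1],
    [0,0,0,-25.7,17.1,0,-1],
    [0,0,0,-36.1,17.9,0,-1],
    [0,0,0,-46.4,16.2,0,-1],
    [0,0,0,-56,12,0,-1],
    [0,0,0,-64.3,5.6,0,-1],
    [0,0,0,-64.3,5.6,0,-1],
  ],
)

```text
clock: 18.8
tool_pos: [0.6319, -0.1473, 0.0871]
orientation: [-179.9, -0.2, 3.4]
ft_force: [2.8, 4.7, 4.2]
finger_gap: 0.0175
finger_force: 20.0
```

```bash
python3 ang.py
```

```text
{'clock': np.float64(18.8), 'tool_pos': array([ 0.632, -0.147,  0.087]), 'orientation': array([-179.938,   -0.227,    3.45 ]), 'ft_force': array([2.77 , 4.662, 4.188]), 'wrist_torque': array([ 0.912, -0.329,  0.022]), 'finger_gap': np.float64(0.018)} r 40.647255233603175 th 5.5005368091852755
```

move_arm(
  plan=[
    [0,0,0,-3.5,-4,0,-1],
    [0,0,0,-6.4,-8.3,0,-1],
    [0,0,0,-9,-13.5,0,-1],
    [0,0,0,-10.5,-18,0,-1],
    [0,0,0,-11,-20.1,0,-1],
    [0,0,0,-11,-20.1,0,-1],
    [0,0,0,-11,-20.1,0,-1],
  ],
)

```text
clock: 19.5
tool_pos: [0.6205, -0.1309, 0.0871]
orientation: [179.8, -0.3, 3.3]
ft_force: [4.8, -1.4, 4.0]
finger_gap: 0.0173
finger_force: 20.0
```

```bash
python3 ang.py
```

```text
{'clock': np.float64(19.5), 'tool_pos': array([ 0.62 , -0.131,  0.087]), 'orientation': array([179.824,  -0.269,   3.323]), 'ft_force': array([ 4.793, -1.416,  3.954]), 'wrist_torque': array([-0.274, -0.69 ,  0.029]), 'finger_gap': np.float64(0.017)} r 40.94917295814097 th 5.993393923407354
```

The wheel is at about 6.0 rad, 1.5 rad past contact, for roughly 33 N on the pad. I'll let go and rise.

move_arm(
  plan=[
    [0,0,0,0,0,0,-0.1],
    [0,0,0,0,0,0,-0.1],
    [0,0,0,0,0,0,-0.1],
    [0,0,0,0,0,0,-0.1],
    [0,0,0,0,0,-15,-0.1],
    [0,0,0,0,0,-35,-0.1],
    [0,0,0,0,0,-65,-0.1],
    [0,0,0,0,0,-75,-0.1],
  ],
)

```text
clock: 20.3
tool_pos: [0.62, -0.1299, 0.1657]
orientation: [179.9, -0.3, 3.4]
ft_force: [0.2, -0.8, 0.4]
finger_gap: 0.0399
finger_force: 0.0
```

move_arm(
  plan=[
    [0,0,0,-30,0,0,0],
    [0,0,0,-70,0,0,0],
    [0,0,0,-110,0,0,0],
    [0,0,0,-130,0,0,0],
    [0,0,0,-130,0,0,0],
    [0,0,0,-130,0,0,0],
  ],
)

```text
clock: 20.9
tool_pos: [0.4894, -0.1373, 0.1612]
orientation: [180.0, -0.1, 3.3]
ft_force: [0.7, 0.7, 0.4]
finger_gap: 0.044
finger_force: 0.0
```

```bash
python3 look.py e 40; python3 - <<'E'
from h import *
o=ctrl.get_obs();d=np.load('pics/ew.png.npz');P=wcloud(d,o)*1000
v=d['img'].astype(int).max(-1);z=P[...,2];ok=(P[...,0]>590)&(P[...,0]<730)&(abs(P[...,1]+120)<70)
q=P[ok&(v<60)&(z>150)&(z<172)];m=np.median(q,0);print('knob',len(q),m)
w=m[:2]-[657.5,-117];print('th',(np.pi+np.radians(3.3)-np.arctan2(w[1],w[0]))%(2*np.pi))
E
```

```text
{'clock': np.float64(20.9), 'tool_pos': array([ 0.489, -0.137,  0.161]), 'orientation': array([ 1.79978e+02, -8.40000e-02,  3.34800e+00]), 'ft_force': array([0.717, 0.718, 0.405]), 'finger_gap': np.float64(0.044)}
W rail 7 yaw 0.13 y@560,612 [-125.9 -125.7] x 485.0 513.0 z 20.6
W bar 22 yaw 3.4 y@560,612 [-122.9 -119.8] x 515.0 625.0 z 40.7
S rail 9 yaw -2.99 y@560,612 [-129.1 -131.8] x 484.0 624.0 z 19.9
S bar 22 yaw 3.28 y@560,612 [-122.8 -119.8] x 514.0 625.0 z 40.1
knob 311 [ 613.62805456 -132.5560034   158.28027551]
th 6.000034263748287
```

View pics/ec.png

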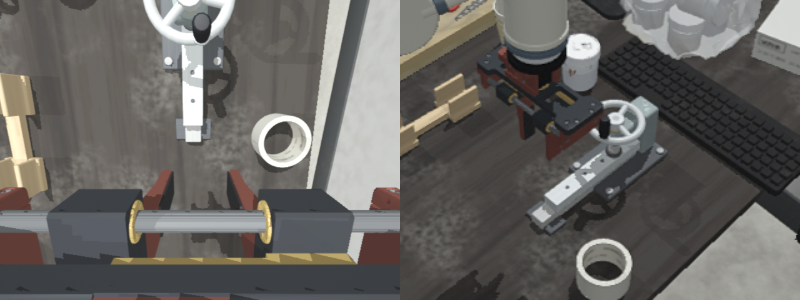

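The pictures show the bar home under the pad, the knob at (202,27) (wheel about 6.0 rad), the gripper clear and the bystanders in place. I'm handing in.

```bash
python3 -c "
from cell import ctrl
print(ctrl.hand_in())"
```

```text
the job is handed in; nothing more can be done
None
```

I handed the job in at about 21 s: the bar is home against the column and clamped with the wheel at about 6.0 rad (about 33 N by the given spring rate, not measured), the bystanders were not touched, and the hand-in returned no verdict; a first grasp closed on air because the reported TCP lies 40 mm beyond the real fingertips, which I corrected for.

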